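# Roll the turned post to the line and lock it

### The arm

A 7-joint arm with a two-finger parallel gripper is mounted at the origin on a cart in front of the work surface, level with it; the furniture and walls round the work are solid. World frame = base frame: x ahead of the robot, y to its left, z up, the work surface at z = 0. Lengths are in m, angles in rad, forces in N, time in s.
With the tool pointing down it reaches from about 0.425 to 0.925 m from the base axis. Payload 6.8 kg.
Tool frame: the origin (TCP) lies midway between the tips of the shut fingers; the grasp point (between the pads) lies 19 mm behind it; z points along the fingers, y is the line along which they close (so a half turn about z gives the same grasp; the last joint's range is limited). The gripper opens to 85 mm and grips with 20 to 120 N. Pads are 22 mm wide; open, the fingers measure 114 mm over their backs; the gripper's body (76 mm by 85 mm) begins 54 mm behind the grasp point. The pads swing forward as they close: fully open they stand 13 mm farther back than shut.
Start: joints at [0.997, 0.477, 0.022, 1.555, -0.011, 1.109, -0.083], TCP at [0.303, -0.603, 0.231] pointing down, gripper open.
Joint ranges: [-2.96, 2.96], [-0.34, 2.1], [-1.41, 1.46], [0.24, 2.44], [-1.37, 4.51], [0.17, 1.92], [-2.96, 2.96]. Speed limits (rad/s): [2.39, 2.39, 3.14, 3.14, 3.14, 3.14, 3.14].

### API

Orientations are given as a rotation vector (axis times angle).
In Python, from bench import get_obs, grab_frame, camera_params, r gives the robot as it stands.
- The arm moves only by the shell command python3 -m jog 'ROWS' [FORCE]. ROWS is JSON, a list of rows, each an object of numbers: "rx", "ry", "rz": the turn, a rotation vector about the world's x, y, z scaled (see below); "x", "y", "z": the shift along the world's x, y, z scaled (see below); "jaw": the opening, from -1 (shut) to 1 (fully open). In form: [{"rx": .., "ry": .., "rz": .., "x": .., "y": .., "z": .., "jaw": ..}, ...]. A call has 1 to 8 rows; each row shifts and turns the commanded pose from where the row before left it; what a row does not reach is not made up. The controller multiplies each number of a shift by 60 mm and each number of a turn by 10 degrees. A row lasts 1/8 s, in which the tool goes at most 62.5 mm and 10.7 degrees, less where a joint would pass 70% of its speed; a pose out of reach is approached as far as the arm can. A call with a number of a shift or a turn outside -1 to 1 is refused whole. A call with a gripper value outside its range is refused whole. The fingers move at their own pace and stop on an object; FORCE is the grip in N (left out, the last holds). Time passes only in rows, so rows that do not move let the fingers close. It gives the time, the measured TCP pose, the force, the opening and the grip force at its end, in the units of the state.
- get_obs(): the state, without advancing time (a new reading comes with each control period).
- grab_frame(name): name is "scene" or "side" or "wrist"; returns the picture (420x560x3 uint8, red, green, blue); there is no depth.
- camera_params(name): a dict with "fx", "fy", "cx", "cy" (pixels), "k1" (the pictures are not rectified: a ray, as slopes to the right and down, at radius r is drawn at 1 + k1 r^2 times it, then the intrinsics apply), "R" (3x3) and "t" (3): a world point X has camera coordinates R X + t. Camera axes: x right, y down, z forward; pixel columns grow to the right and rows downward; lengths in m; the calibration is good to about 2 mm. A picture is of the moment at which its call begins: read the wrist's pose just before it. camera_params takes no time and is no camera call; for the wrist camera it gives the pose at the moment of the call.
- r.hand_in(): hands the job in; it is judged then, once.
The state is a dict: "clock": time; "joints": joint angles; "qvel": joint speeds; "tau": joint torques, N m; "tcp_pos": TCP position; "orientation": TCP orientation; "contact_force": force on the tool from outside, world axes, zero at the start; "moment": the same for the moment, N m; "grip_width": finger opening in m; "gripper_force": force on a finger pad.
Only numpy, scipy, OpenCV 4.12 (cv2) and the standard library are available. Lean on these libraries where they do the work, as an engineer would, in place of code of your own. Each camera call takes 0.05 s, during which the arm holds its last target. There are 200 camera calls.

### The job

Roll the loose turned wooden post along the marking-out jig, without lifting it or sliding it, and let it come to rest by itself on the scribed line, square to the jig. Then push the jig's sliding fork keeper fully home over the post's end tenon so the post cannot roll off the line. Leave the sanding block, the small tin and the miniature chair where they are.

Things in the scene. Friction and masses are not known exactly. Their poses are not given: they have to be found in the camera images.
- jig: Fixed plywood board, 244 (x) x 400 (y) x 8 mm thick; origin at the centre of its underside, z up. The post rolls along y over the far (+x) half, its axis along x. A lip 6 mm high at each y end (inside edge at +-192 mm). At the near (-x) side, at y = 0, two guides hold the sliding fork keeper.
- line_mark (a point): Point on the jig's top face, on the scribed line, over which the post's centre belongs: jig x = +45 mm, y = 0, z = 8 mm. Axes as the jig's. The line is black, 2 mm wide and runs along the jig's x right across the lane, in line with the middle of the keeper's fork.
- post: Loose light-wood post, 140 mm long, about 0.09 kg. Origin at its middle, on its axis; x along the axis, y and z turn with it (z up at the start). Rolls on a 64 mm long, 32 mm diameter middle with dark rings; round shoulders; a 16 mm diameter tenon 48 to 70 mm from the middle at each end. Starts on the board, axis 24 mm over the bench, 115 to 145 mm either side of the line and about parallel to it.
- keeper (a joint): Travel of the aluminium fork keeper, m: 0 = open (towards jig -x), 0.040 = home against its stop (towards jig +x). Starts at 0 to 0.008; about 2 N of friction, stays where left. Two prongs 27 mm apart inside with flared tips, 8 to 24 mm over the board; tips at jig x = -44 mm when open, -4 mm when home, straddling the tenon with 5 mm to spare each side.
- keeper_knob (a point): Centre of the top 20 mm of the keeper's upright black knob, a cylinder of 16 mm diameter: this point is 52 mm over the bench, the knob's top 62 mm, its foot 32 mm. Moves with the keeper; at jig x = -86 mm, y = 0 when open. Axes as the jig's.
- sanding_block: Brick-red sanding block, 48 x 68 x 24 mm, loose, lying on the jig's lane on the other side of the line from the post, 115 to 145 mm from it, its 68 mm along the line. Origin at the centre of its underside. Leave it alone.
- nozzle_tin: Small round grey tin, 43 mm diameter, 21 mm high, loose on the bench right of the jig. Origin at the centre of its underside. Leave it alone.
- mini_chair: Miniature wooden chair, 36 x 36 x 50 mm, loose on the bench right of the jig. Origin at the centre of its underside. Leave it alone.
- post_end (a point): Middle of the post's end face at its own +x end, 70 mm from its centre. The post is smooth varnished (friction about 0.45 on everything, so it rolls when pushed from behind at axis height) with a little rolling resistance: pushed at 25 mm/s it stops within a few mm once the push ends.

How it is judged:
By the outcome, as a careful person would: the job done as asked, in the order asked, and still so for the second after the job is handed in, with the robot touching nothing.
It also fails if it takes over 64 s, if anything falls off the work surface, if the arm or the gripper's body presses on something with over 40 N, if the wrist force passes 120 N, or if a joint passes its speed limit or range.

## Working session

There is one attempt and no reset: what is moved stays moved. The work goes in short steps, Python scripts to look and compute and a shell command to move; the robot and the scene stay as the last step left them, time stands still between calls to the robot, and variables do not carry over. Pictures are saved under pics/ and viewed, at most 10 in all, crops included, and the job is handed in when it is done.

```bash
mkdir -p pics; ls; python3 - <<'E'
from bench import get_obs, grab_frame, camera_params, r
import cv2
o=get_obs();print({k:o[k] for k in('clock','tcp_pos','orientation','grip_width')})
for n in('scene','side'):
    cv2.imwrite(f'pics/{n}0.png',grab_frame(n)[:,:,::-1]); p=camera_params(n);print(n,p)
E
```

```text
pics
{'clock': 0.0, 'tcp_pos': array([ 0.3028977 , -0.60254208,  0.23031568]), 'orientation': array([-3.05503071e+00, -7.24739065e-01,  8.50805741e-04]), 'grip_width': 0.0851758264937522}
scene {'fx': 388.56380752880176, 'fy': 388.56380752880176, 'cx': 280.434587213112, 'cy': 211.532555357577, 'k1': -0.08992775966886488, 'R': array([[-0.86510206, -0.50157834,  0.00419524],
       [-0.24131356,  0.40884648, -0.88012063],
       [ 0.43973423, -0.76240654, -0.47473159]]), 't': array([0.474185  , 0.20609622, 0.64878368])}
side {'fx': 418.19011533938635, 'fy': 418.19011533938635, 'cx': 282.0472178899325, 'cy': 213.50237962325846, 'k1': 7.173135412659031e-05, 'R': array([[-0.49005306, -0.87169175,  0.00122151],
       [-0.76441587,  0.42906971, -0.48121467],
       [ 0.41894674, -0.23675446, -0.87660193]]), 't': array([0.23277714, 0.47773324, 0.69975667])}
```

View pics/scene0.png

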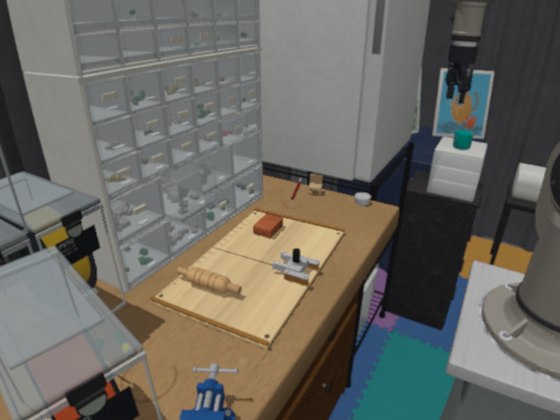

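View pics/side0.png

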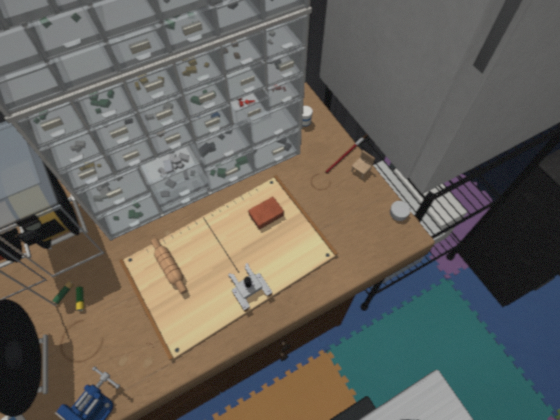

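The scene view shows the post at about (210,281), the red block at (267,225) and the knob at (296,256). The side view shows the post at (168,265), knob at (248,283) and line at about (220,245). Next I'll enlarge both for precise pixels.

```bash
cat > h.py <<'E'
import numpy as np, cv2
from bench import get_obs, grab_frame, camera_params, r
def ray(n,u,v,p=None):
    p=p or camera_params(n); d=np.array([(u-p['cx'])/p['fx'],(v-p['cy'])/p['fy']]); s=d.copy()
    for _ in range(20): s=d/(1+p['k1']*(s@s))
    R=np.array(p['R']); return -R.T@p['t'], R.T@np.array([s[0],s[1],1])
def at(n,u,v,z,p=None):
    c,d=ray(n,u,v,p); return c+d*(z-c[2])/d[2]
def proj(n,X,p=None):
    p=p or camera_params(n); c=np.array(p['R'])@X+p['t']; s=c[:2]/c[2]; s=s*(1+p['k1']*(s@s))
    return s*[p['fx'],p['fy']]+[p['cx'],p['cy']]
def crop(n,im,x,y,w,h,k):
    o=cv2.resize(im[y:y+h,x:x+w],None,fx=k,fy=k,interpolation=cv2.INTER_CUBIC)
    for i in range(0,w,20): cv2.putText(o,str(x+i),(i*k,8),0,.3,(255,0,0),1);cv2.line(o,(i*k,9),(i*k,14),(255,0,0),1)
    for i in range(20,h,20): cv2.putText(o,str(y+i),(0,i*k),0,.3,(255,0,0),1)
    cv2.imwrite(n,o)
E
python3 - <<'E'
from h import *
im=cv2.imread('pics/side0.png'); crop('pics/side0c.png',im,115,170,225,185,3.5 and 3)
im=cv2.imread('pics/scene0.png'); crop('pics/scene0c.png',im,145,200,210,150,3)
E
```

```text
(no output)
```

View pics/side0c.png

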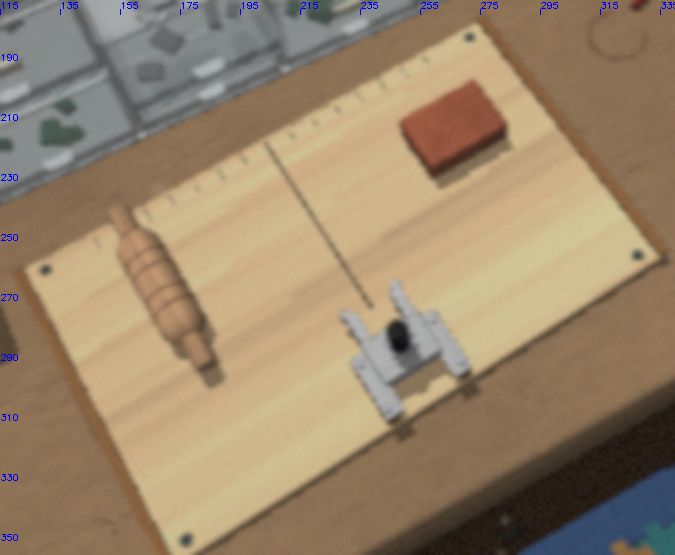

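View pics/scene0c.png

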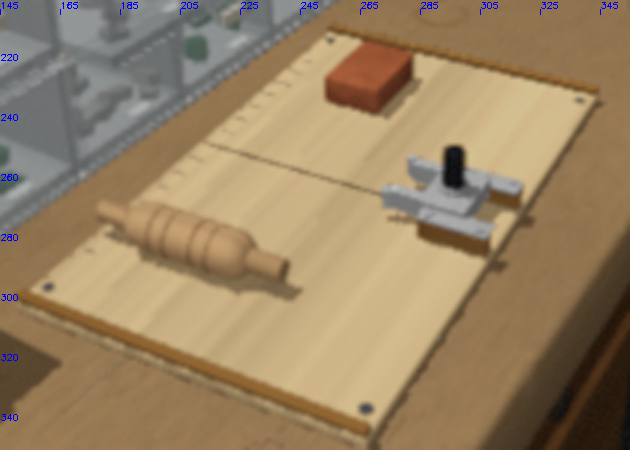

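```bash
python3 - <<'E'
from h import *
S=lambda x,y:(115+x/3,170+y/3)
C=lambda x,y:(145+x/3,200+y/3)
for n,f,P in (('side',S,dict(lf=(266,143,.008),ln=(371,306,.008),s1=(45,270,.008),s2=(470,37,.008),s3=(638,255,.008),s4=(186,540,.008),knobtop=(398,328,.062),pf=(118,210,.024),pn=(208,364,.024))),
 ('scene',C,dict(lf=(210,144,.008),ln=(380,194,.008),s1=(48,287,.008),s2=(330,41,.008),s3=(580,100,.008),s4=(366,408,.008),knobtop=(455,151,.062),pf=(99,211,.024),pn=(285,272,.024)))):
    D={k:at(n,*f(x,y),z) for k,(x,y,z) in P.items()}
    for k in D: print(n,k,(1000*D[k][:2]).round(1))
    ang=lambda a,b:np.degrees(np.arctan2(*(D[b]-D[a])[1::-1])).round(1)
    print('line ang',ang('ln','lf'),'post',ang('pn','pf'),'len',np.linalg.norm(D['pn']-D['pf']),'jig',ang('s4','s1'),ang('s3','s2'),ang('s2','s1')-90,ang('s3','s4')-90,'ctr',sum(D['s%d'%i] for i in(1,2,3,4))/4)
    print('post mid',(D['pf']+D['pn'])/2)
E
```

```text
side lf [662.7  98.1]
side ln [507.   87.3]
side s1 [645.6 278.4]
side s2 [670.8 -81.8]
side s3 [447.8 -97.7]
side s4 [422.3 262.3]
side knobtop [464.   83.6]
side pf [655.6 214.7]
side pn [517.6 203.2]
line ang 4.0 post 4.8 len 0.1384385865916813 jig 4.1 4.1 4.0 4.0 ctr [0.54665582 0.09028152 0.008     ]
post mid [0.58658896 0.20898133 0.024     ]
scene lf [658.2  99.4]
scene ln [517.9  88.6]
scene s1 [644.8 278.2]
scene s2 [669.3 -78.4]
scene s3 [446.6 -97.4]
scene s4 [422.  261.5]
scene knobtop [461.6  86.7]
scene pf [655.3 217.9]
scene pn [514.7 205.3]
line ang 4.4 post 5.1 len 0.1412075825220797 jig 4.3 4.9 3.9000000000000057 3.9000000000000057 ctr [0.54566046 0.0909689  0.008     ]
post mid [0.58500514 0.21158503 0.024     ]
```

```bash
python3 - <<'E'
from h import *
for n in('side','scene'): print(n,ray(n,280,210)[0].round(2))
print('side fridge corner z0',at('side',412,190,0).round(2),'z.1',at('side',412,190,.1).round(2))
print('bin corner z0',at('side',105,238,0).round(2),'scene fridge bottom',at('scene',362,178,0).round(2),'cab front',at('side',115,236,0).round(3),at('side',300,153,0).round(3))
print('tin',at('side',400,211,.01).round(3),'chair',at('side',363,167,.02).round(3),'bin scene',at('scene',150,360,0).round(2),at('scene',145,345,0.1).round(2))
E
```

```text
side [0.19 0.16 0.84]
scene [0.17 0.65 0.49]
side fridge corner z0 [ 0.49 -0.36  0.  ] z.1 [ 0.46 -0.3   0.1 ]
bin corner z0 [0.73 0.31 0.  ] scene fridge bottom [ 0.52 -0.46  0.  ] cab front [0.722 0.289 0.   ] [ 0.717 -0.188  0.   ]
tin [ 0.458 -0.299  0.01 ] chair [ 0.595 -0.29   0.02 ] bin scene [0.56 0.39 0.  ] [0.5  0.43 0.1 ]
```

```bash
python3 -m jog '[{"x":0.2,"y":0.5,"rz":0.9},{"x":0.3,"y":0.9,"rz":0.9},{"x":0.3,"y":0.9,"rz":0.9},{"x":0.3,"y":0.9,"rz":0.9},{"x":0.3,"y":0.9,"rz":0.9},{"x":0.3,"y":0.9,"rz":0.9},{"x":0.3,"y":0.9,"rz":0.9},{"x":0.3,"y":0.9,"rz":0.44,"jaw":-0.25}]'
```

```text
validation failed for argument at $[0]...
```

```bash
python3 -m jog '[{"rx":0,"ry":0,"rz":0.8,"x":0.1,"y":0.5,"z":0,"jaw":-0.25},{"rx":0,"ry":0,"rz":0.8,"x":0.2,"y":0.9,"z":0,"jaw":-0.25},{"rx":0,"ry":0,"rz":0.8,"x":0.2,"y":0.9,"z":0,"jaw":-0.25},{"rx":0,"ry":0,"rz":0.8,"x":0.2,"y":0.9,"z":0,"jaw":-0.25},{"rx":0,"ry":0,"rz":0.8,"x":0.2,"y":0.9,"z":0,"jaw":-0.25},{"rx":0,"ry":0,"rz":0.8,"x":0.3,"y":0.9,"z":0,"jaw":-0.25},{"rx":0,"ry":0,"rz":0.8,"x":0.4,"y":0.9,"z":0,"jaw":-0.25},{"rx":0,"ry":0,"rz":0.8,"x":0.4,"y":0.9,"z":0,"jaw":-0.25}]' 40
```

```text
clock: 1.1
tcp_pos: [0.4234, -0.1934, 0.2313]
orientation: [2.203, 2.239, -0.0]
contact_force: [1.6, -0.5, -0.5]
grip_width: 0.0316
gripper_force: 0.0
```

```bash
python3 -m jog '[{"rx":0,"ry":0,"rz":0.32,"x":0.3,"y":0.95,"z":0,"jaw":-0.25},{"rx":0,"ry":0,"rz":0,"x":0.35,"y":0.95,"z":0,"jaw":-0.25},{"rx":0,"ry":0,"rz":0,"x":0.35,"y":0.95,"z":0,"jaw":-0.25},{"rx":0,"ry":0,"rz":0,"x":0.35,"y":0.95,"z":0,"jaw":-0.25},{"rx":0,"ry":0,"rz":0,"x":0.35,"y":0.95,"z":0,"jaw":-0.25},{"rx":0,"ry":0,"rz":0,"x":0.35,"y":0.95,"z":0,"jaw":-0.25},{"rx":0,"ry":0,"rz":0,"x":0.35,"y":0.95,"z":0,"jaw":-0.25},{"rx":0,"ry":0,"rz":0,"x":0.35,"y":0.9,"z":0,"jaw":-0.25}]'
python3 - <<'E'
from h import *
o=get_obs();print(o['tcp_pos'],o['orientation'])
p=camera_params('wrist');im=grab_frame('wrist');cv2.imwrite('pics/w1.png',im[:,:,::-1])
print({k:np.round(v,4).tolist() for k,v in p.items()})
E
```

```text
clock: 2.1
tcp_pos: [0.5885, 0.2596, 0.2308]
orientation: [-2.145, -2.295, 0.001]
contact_force: [1.2, 0.4, 0.6]
grip_width: 0.0319
gripper_force: 0.0
[0.58853116 0.25958254 0.23080859] [-2.14485666e+00 -2.29536229e+00  1.14243893e-03]
{'fx': 352.3802, 'fy': 352.3802, 'cx': 286.8471, 'cy': 206.1588, 'k1': 0.0049, 'R': [[0.9978, 0.0665, -0.0007], [0.0638, -0.9539, 0.2934], [0.0188, -0.2928, -0.956]], 't': [-0.6052, 0.172, 0.4425]}
```

View pics/w1.png

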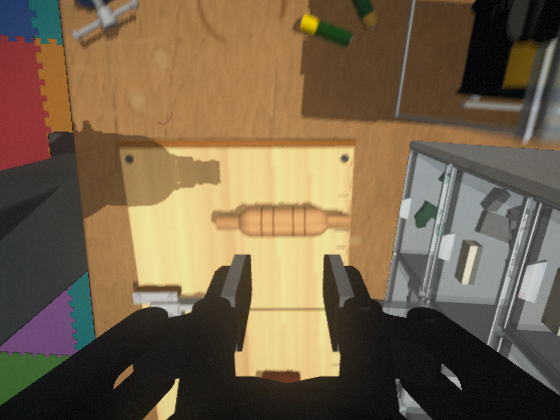

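Wrist view: post ends are at (213,221) and (349,220). The line runs from (207,308) to (325,309), and the +y screws are at (129,159) and (345,158).

```bash
python3 - <<'E'
from h import *
p=camera_params('wrist')
im=cv2.imread('pics/w1.png')
for k,(u,v,z) in dict(pn=(212.5,221,.024),pf=(349.5,220.5,.024),l1=(207,308.5,.008),l2=(325,309.5,.008),s4=(129,159,.008),s1=(345,158,.008)).items(): print(k,(at('wrist',u,v,z,p)*1e3).round(1))
crop('pics/w1c.png',im,120,195,250,130,3)
E
```

```text
pn [515.4 216.1  24. ]
pf [658.3 227.2  24. ]
l1 [507.3 100.3   8. ]
l2 [646.6 109.2   8. ]
s4 [425.  272.1   8. ]
s1 [648.5 289.7   8. ]
```

View pics/w1c.png

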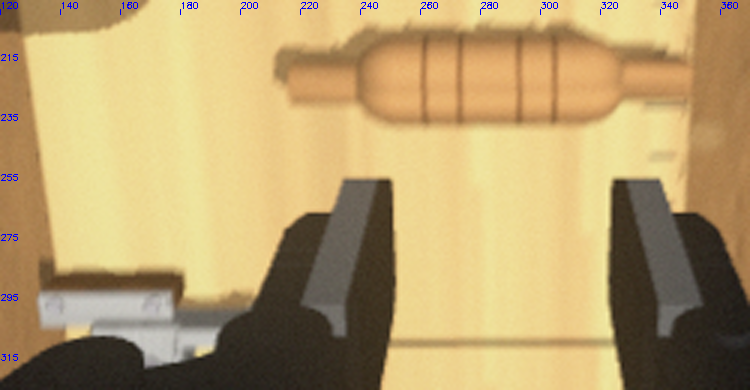

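Relative geometry agrees with the earlier measurement: the post is about 117 mm from the line and the post/line angles are close to 4.2–4.5°. The wrist view sits about 11 mm further in y than the fixed cameras, so I'll recheck it with the arm at rest.

```bash
python3 - <<'E'
from h import *
o=get_obs();print(o['tcp_pos'],np.abs(o['qvel']).max())
p=camera_params('wrist');im=grab_frame('wrist')[:,:,::-1];a=cv2.imread('pics/w1.png')
(dx,dy),_=cv2.phaseCorrelate(cv2.cvtColor(a,7).astype(np.float32)[100:230,60:400],cv2.cvtColor(np.ascontiguousarray(im),7).astype(np.float32)[100:230,60:400]);print(dx,dy)
for n in ('pn',(212.5,221,.024)),('l1',(207,308.5,.008)),('s4',(129,159,.008)),('s1',(345,158,.008)):
    u,v,z=n[1];print(n[0],(at('wrist',u+dx,v+dy,z,p)*1e3).round(1))
# where should finger tips project, & tcp
print(proj('wrist',o['tcp_pos'],p), [proj(c,o['tcp_pos']).round(1) for c in('side','scene')])
for c in('side','scene'):
    f=grab_frame(c)[:,:,::-1];u,v=proj(c,o['tcp_pos']).astype(int);crop(f'pics/{c}1.png',np.ascontiguousarray(f),max(u-65,0),max(v-70,0),130,140,3)
a=cv2.imread('pics/side1.png');b=cv2.imread('pics/scene1.png');cv2.imwrite('pics/both1.png',np.hstack([a,b]))
E
```

```text
[0.58852861 0.26875705 0.23087933] 0.11370069328141531
-0.6639722234494343 1.24644487945055
pn [514.7 214.6  24. ]
l1 [506.5  98.6   8. ]
s4 [424.3 270.7   8. ]
s1 [648.  288.3   8. ]
[284.98516934 272.5571859 ] [array([104. , 233.2]), array([170.7, 192.5])]
```

View pics/both1.png

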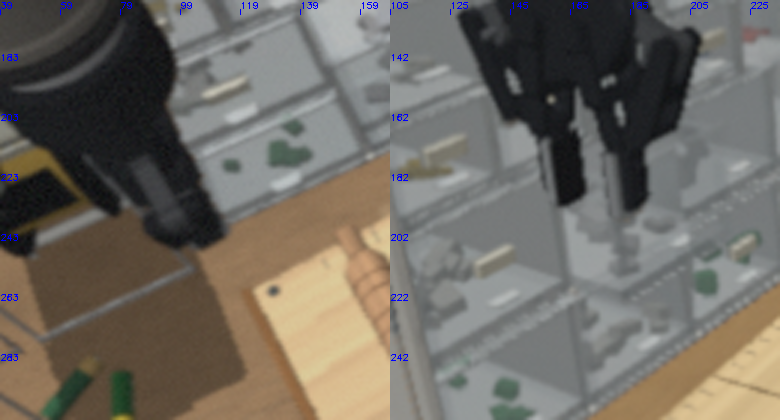

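```bash
python3 - <<'E'
from h import *
for i in range(4):
    o=get_obs();print(o['clock'],o['tcp_pos'].round(4),np.abs(o['qvel']).max().round(4)); im=grab_frame('wrist')
p=camera_params('wrist');im=np.ascontiguousarray(im[:,:,::-1]);a=cv2.imread('pics/w1.png')
g=lambda x:cv2.cvtColor(x,7).astype(np.float32)[100:230,60:400]
(dx,dy),_=cv2.phaseCorrelate(g(a),g(im),cv2.createHanningWindow((340,130),5));print(dx,dy)
for n in ('pn',(212.5,221,.024)),('pf',(349.5,220.5,.024)),('l1',(207,308.5,.008)),('s4',(129,159,.008)),('s1',(345,158,.008)):
    u,v,z=n[1];print(n[0],(at('wrist',u+dx,v+dy,z,p)*1e3).round(1))
E
```

```text
2.3 [0.5876 0.2592 0.2304] 0.0403
2.35 [0.5878 0.2574 0.2305] 0.0269
2.4 [0.5881 0.2565 0.2307] 0.0183
2.45 [0.5882 0.2561 0.231 ] 0.009
-0.2596756684716581 0.1575652810022632
pn [514.2 201.8  24. ]
pf [657.5 211.6  24. ]
l1 [504.8  85.1   8. ]
s4 [424.4 258.8   8. ]
s1 [648.2 274.3   8. ]
```

```bash
python3 -m jog '[{"rx":0,"ry":0,"rz":0,"x":-0.1,"y":0,"z":-0.6,"jaw":-0.25},{"rx":0,"ry":0,"rz":0,"x":0,"y":0,"z":-0.85,"jaw":-0.25},{"rx":0,"ry":0,"rz":0,"x":0,"y":0,"z":-0.75,"jaw":-0.25},{"rx":0,"ry":0,"rz":0,"x":0,"y":0,"z":-0.55,"jaw":-0.25},{"rx":0,"ry":0,"rz":0,"x":0,"y":0,"z":-0.35,"jaw":-0.25},{"rx":0,"ry":0,"rz":0,"x":0,"y":0,"z":-0.25,"jaw":-0.25},{"rx":0,"ry":0,"rz":0,"x":0,"y":0,"z":-0.15,"jaw":-0.25},{"rx":0,"ry":0,"rz":0,"x":0,"y":0,"z":-0.08,"jaw":-0.25}]'
python3 - <<'E'
from h import *
for i in range(2):
    s=grab_frame('side');q=grab_frame('scene')
o=get_obs();print(o['clock'],o['tcp_pos'].round(4),o['orientation'],o['contact_force'],np.abs(o['qvel']).max())
t=o['tcp_pos'];print(proj('side',t),proj('scene',t))
crop('pics/a.png',np.ascontiguousarray(s[:,:,::-1]),95,200,130,130,3);crop('pics/b.png',np.ascontiguousarray(q[:,:,::-1]),140,220,130,130,3)
cv2.imwrite('pics/both2.png',np.hstack([cv2.imread('pics/a.png'),cv2.imread('pics/b.png')]))
E
```

```text
clock: 3.5
tcp_pos: [0.5826, 0.2581, 0.0168]
orientation: [2.145, 2.295, 0.001]
contact_force: [-0.2, 0.2, -0.8]
grip_width: 0.0318
gripper_force: 0.0
3.7 [0.5826 0.2582 0.0172] [2.14451519e+00 2.29525241e+00 1.64006186e-03] [-0.27745544 -0.17710928  0.21212243] 0.002810561902215095
[148.16485567 278.52900365] [192.83534927 297.32406284]
```

View pics/both2.png

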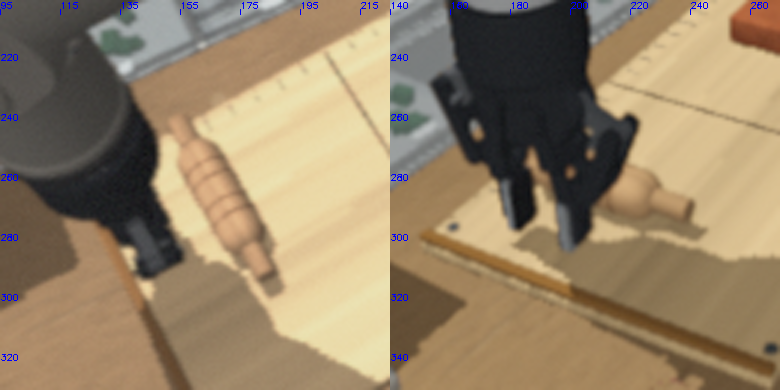

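```bash
python3 -m jog '[{"rx":0,"ry":0,"rz":0.02,"x":0.005,"y":-0.06,"z":0,"jaw":-0.25},{"rx":0,"ry":0,"rz":0,"x":0.005,"y":-0.067,"z":0,"jaw":-0.25},{"rx":0,"ry":0,"rz":0,"x":0.005,"y":-0.067,"z":0,"jaw":-0.25},{"rx":0,"ry":0,"rz":0,"x":0.005,"y":-0.067,"z":0,"jaw":-0.25},{"rx":0,"ry":0,"rz":0,"x":0.004,"y":-0.05,"z":0,"jaw":-0.25},{"rx":0,"ry":0,"rz":0,"x":0.004,"y":-0.05,"z":0,"jaw":-0.25},{"rx":0,"ry":0,"rz":0,"x":0.004,"y":-0.05,"z":0,"jaw":-0.25},{"rx":0,"ry":0,"rz":0,"x":0.004,"y":-0.05,"z":0,"jaw":-0.25}]'
python3 -m jog '[{"rx":0,"ry":0,"rz":0,"x":0.004,"y":-0.05,"z":0,"jaw":-0.25},{"rx":0,"ry":0,"rz":0,"x":0.004,"y":-0.05,"z":0,"jaw":-0.25},{"rx":0,"ry":0,"rz":0,"x":0.004,"y":-0.05,"z":0,"jaw":-0.25},{"rx":0,"ry":0,"rz":0,"x":0.004,"y":-0.05,"z":0,"jaw":-0.25},{"rx":0,"ry":0,"rz":0,"x":0.004,"y":-0.05,"z":0,"jaw":-0.25},{"rx":0,"ry":0,"rz":0,"x":0.004,"y":-0.05,"z":0,"jaw":-0.25},{"rx":0,"ry":0,"rz":0,"x":0.004,"y":-0.05,"z":0,"jaw":-0.25},{"rx":0,"ry":0,"rz":0,"x":0.004,"y":-0.05,"z":0,"jaw":-0.25}]'
python3 - <<'E'
from h import *
s=grab_frame('side');q=grab_frame('scene')
crop('pics/a.png',np.ascontiguousarray(s[:,:,::-1]),115,200,130,130,3);crop('pics/b.png',np.ascontiguousarray(q[:,:,::-1]),155,220,130,130,3)
cv2.imwrite('pics/both3.png',np.hstack([cv2.imread('pics/a.png'),cv2.imread('pics/b.png')]))
o=get_obs();print(o['tcp_pos'],o['contact_force'])
E
```

```text
clock: 4.7
tcp_pos: [0.5844, 0.2301, 0.0165]
orientation: [2.141, 2.299, 0.0]
contact_force: [0.9, -0.2, -0.3]
grip_width: 0.0322
gripper_force: 0.0
clock: 5.7
tcp_pos: [0.5863, 0.206, 0.0165]
orientation: [2.141, 2.299, 0.0]
contact_force: [0.3, 0.3, -0.2]
grip_width: 0.0322
gripper_force: 0.0
[0.58634254 0.2056378  0.01645388] [ 0.99331631 -0.39182475  1.03199019]
```

View pics/both3.png

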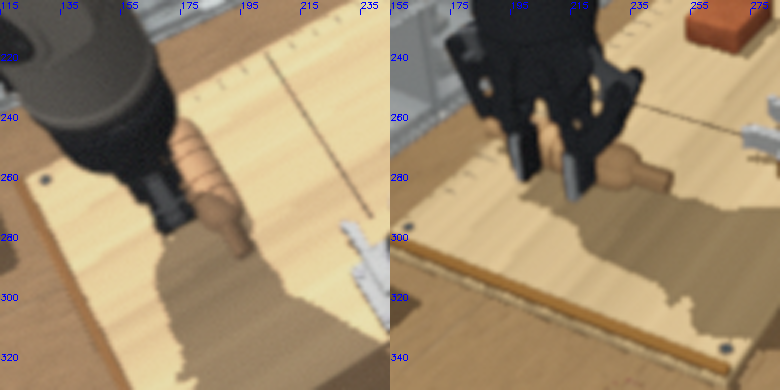

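```bash
python3 -m jog '[{"rx":0,"ry":0,"rz":0,"x":0.004,"y":-0.06,"z":0,"jaw":-0.25},{"rx":0,"ry":0,"rz":0,"x":0.005,"y":-0.067,"z":0,"jaw":-0.25},{"rx":0,"ry":0,"rz":0,"x":0.005,"y":-0.067,"z":0,"jaw":-0.25},{"rx":0,"ry":0,"rz":0,"x":0.005,"y":-0.067,"z":0,"jaw":-0.25},{"rx":0,"ry":0,"rz":0,"x":0.005,"y":-0.067,"z":0,"jaw":-0.25},{"rx":0,"ry":0,"rz":0,"x":0.005,"y":-0.067,"z":0,"jaw":-0.25},{"rx":0,"ry":0,"rz":0,"x":0.005,"y":-0.067,"z":0,"jaw":-0.25},{"rx":0,"ry":0,"rz":0,"x":0.005,"y":-0.067,"z":0,"jaw":-0.25}]'
python3 -m jog '[{"rx":0,"ry":0,"rz":0,"x":0.005,"y":-0.067,"z":0,"jaw":-0.25},{"rx":0,"ry":0,"rz":0,"x":0.005,"y":-0.067,"z":0,"jaw":-0.25},{"rx":0,"ry":0,"rz":0,"x":0.005,"y":-0.067,"z":0,"jaw":-0.25},{"rx":0,"ry":0,"rz":0,"x":0.005,"y":-0.067,"z":0,"jaw":-0.25},{"rx":0,"ry":0,"rz":0,"x":0.005,"y":-0.067,"z":0,"jaw":-0.25},{"rx":0,"ry":0,"rz":0,"x":0.005,"y":-0.067,"z":0,"jaw":-0.25},{"rx":0,"ry":0,"rz":0,"x":0.004,"y":-0.05,"z":0,"jaw":-0.25},{"rx":0,"ry":0,"rz":0,"x":0.003,"y":-0.042,"z":0,"jaw":-0.25}]'
python3 -m jog '[{"rx":0,"ry":0,"rz":0,"x":0.003,"y":-0.04,"z":0,"jaw":-0.25},{"rx":0,"ry":0,"rz":0,"x":0.003,"y":-0.04,"z":0,"jaw":-0.25},{"rx":0,"ry":0,"rz":0,"x":0.003,"y":-0.04,"z":0,"jaw":-0.25},{"rx":0,"ry":0,"rz":0,"x":0,"y":0,"z":0,"jaw":-0.25},{"rx":0,"ry":0,"rz":0,"x":0,"y":0,"z":0,"jaw":-0.25}]'
python3 -m jog '[{"rx":0,"ry":0,"rz":0,"x":-0.01,"y":0.2,"z":0,"jaw":-0.25},{"rx":0,"ry":0,"rz":0,"x":-0.02,"y":0.3,"z":0,"jaw":-0.25},{"rx":0,"ry":0,"rz":0,"x":-0.02,"y":0.3,"z":0,"jaw":-0.25},{"rx":0,"ry":0,"rz":0,"x":-0.02,"y":0.2,"z":0,"jaw":-0.25},{"rx":0,"ry":0,"rz":0,"x":0,"y":0,"z":0,"jaw":-0.25}]'
```

```text
clock: 6.8
tcp_pos: [0.5886, 0.1742, 0.0165]
orientation: [-2.141, -2.299, 0.0]
contact_force: [0.7, 0.0, 0.9]
grip_width: 0.0317
gripper_force: 0.0
clock: 7.8
tcp_pos: [0.5908, 0.1447, 0.0165]
orientation: [-2.141, -2.299, -0.0]
contact_force: [-0.1, 0.1, -0.2]
grip_width: 0.0319
gripper_force: 0.0
clock: 8.43
tcp_pos: [0.5913, 0.1377, 0.0165]
orientation: [-2.141, -2.299, -0.0]
contact_force: [-0.0, 0.7, -0.5]
grip_width: 0.0321
gripper_force: 0.0
clock: 9.05
tcp_pos: [0.5867, 0.1997, 0.0166]
orientation: [-2.137, -2.302, -0.001]
contact_force: [0.3, 0.0, 0.0]
grip_width: 0.0321
gripper_force: 0.0
```

```bash
cat > fit.py <<'E'
from h import *
from scipy.optimize import minimize
C0=np.array([.546,.0905]);A=np.radians(4.1);ex=np.array([np.cos(A),np.sin(A)]);ey=np.array([-ex[1],ex[0]])
K=4
def mask(n,q,p):  # q: jig x,y mm, yaw deg rel jig
    c=C0+ex*q[0]/1e3+ey*q[1]/1e3; a=A+np.radians(q[2]); d=np.array([np.cos(a),np.sin(a),0]); e=np.array([-d[1],d[0],0])
    m=np.zeros((420,560),np.uint8); P=[]
    prof=[(-70,8),(-48,8),(-44,12.5),(-38,15.3),(-32,16),(32,16),(38,15.3),(44,12.5),(48,8),(70,8)]; th=np.linspace(0,2*np.pi,24)
    R=[np.int32([proj(n,np.r_[c,.024]+d*s/1e3+(e*np.cos(t)+[0,0,np.sin(t)])*r_/1e3,p)*16 for t in th]) for s,r_ in prof]
    for a_,b_ in zip(R,R[1:]): cv2.fillConvexPoly(m,cv2.convexHull(np.vstack([a_,b_])),255,cv2.LINE_AA,4)
    return m
def fit(n,im,q0):
    p=camera_params(n); lab=cv2.cvtColor(im,cv2.COLOR_BGR2LAB).astype(float); 
    def cost(q):
        m=mask(n,q,p); o=cv2.dilate(m,np.ones((7,7)))-m.astype(float); w=m/255.; o=np.clip(o/255,0,1)
        f=lab[:,:,1]
        return -((f*w).sum()/w.sum()-(f*o).sum()/o.sum())
    g=min(([q0[0],q0[1]+dy,q0[2]+dt] for dy in range(-16,17,4) for dt in(-4,-2,0,2,4)),key=cost)
    s=minimize(cost,g,method='Nelder-Mead',options=dict(initial_simplex=[g,[g[0]+4,g[1],g[2]],[g[0],g[1]+3,g[2]],[g[0],g[1],g[2]+2]],xatol=.05,fatol=1e-3))
    return s.x.round(1),round(s.fun,2)
E
python3 - <<'E'
from fit import *
for n in('side','scene'):
    print(n,'start',fit(n,cv2.imread(f'pics/{n}0.png'),[48,116,.8]))
    im=np.ascontiguousarray(grab_frame(n)[:,:,::-1]);cv2.imwrite(f'pics/{n}4.png',im);print(fit(n,im,[50,12,0]))
print(get_obs()['tcp_pos'])
E
```

```text
side start (array([ 52.8, 117.5,  -0. ]), np.float64(-3.78))
(array([48.7, 16.7, -0.7]), np.float64(-6.85))
scene start (array([ 48.9, 116.4,  -0.7]), np.float64(-3.53))
(array([24.4, 19.1, -9.1]), np.float64(-2.49))
[0.58715127 0.19725183 0.01635682]
```

```bash
python3 -m jog '[{"rx":0,"ry":0,"rz":0,"x":0.007,"y":-0.1,"z":0,"jaw":-0.25},{"rx":0,"ry":0,"rz":0,"x":0.012,"y":-0.17,"z":0,"jaw":-0.25},{"rx":0,"ry":0,"rz":0,"x":0.012,"y":-0.17,"z":0,"jaw":-0.25},{"rx":0,"ry":0,"rz":0,"x":0.012,"y":-0.17,"z":0,"jaw":-0.25},{"rx":0,"ry":0,"rz":0,"x":0.008,"y":-0.12,"z":0,"jaw":-0.25},{"rx":0,"ry":0,"rz":0,"x":0.004,"y":-0.06,"z":0,"jaw":-0.25},{"rx":0,"ry":0,"rz":0,"x":0.004,"y":-0.05,"z":0,"jaw":-0.25},{"rx":0,"ry":0,"rz":0,"x":0.004,"y":-0.05,"z":0,"jaw":-0.25}]'
python3 -m jog '[{"rx":0,"ry":0,"rz":0,"x":0.004,"y":-0.05,"z":0,"jaw":-0.25},{"rx":0,"ry":0,"rz":0,"x":0.004,"y":-0.05,"z":0,"jaw":-0.25},{"rx":0,"ry":0,"rz":0,"x":0.004,"y":-0.05,"z":0,"jaw":-0.25},{"rx":0,"ry":0,"rz":0,"x":0.004,"y":-0.05,"z":0,"jaw":-0.25},{"rx":0,"ry":0,"rz":0,"x":0.004,"y":-0.05,"z":0,"jaw":-0.25},{"rx":0,"ry":0,"rz":0,"x":0.004,"y":-0.05,"z":0,"jaw":-0.25},{"rx":0,"ry":0,"rz":0,"x":0.003,"y":-0.04,"z":0,"jaw":-0.25}]'
python3 - <<'E'
from fit import *
im=np.ascontiguousarray(grab_frame('side')[:,:,::-1])
t=get_obs()['tcp_pos'][:2]-C0;print(get_obs()['tcp_pos'],t@ex,t@ey, fit('side',im,[50,4,0]))
E
```

```text
clock: 10.15
tcp_pos: [0.5909, 0.1445, 0.0165]
orientation: [-2.14, -2.3, -0.0]
contact_force: [-0.4, -0.7, 0.2]
grip_width: 0.032
gripper_force: 0.0
clock: 11.02
tcp_pos: [0.5926, 0.1236, 0.0165]
orientation: [2.141, 2.299, 0.0]
contact_force: [-0.1, -0.3, -0.1]
grip_width: 0.0322
gripper_force: 0.0
[0.59261467 0.12317398 0.01645336] 0.04883147797617479 0.029257530386254903 (array([11.2,  0.5, -3.1]), np.float64(-3.87))
```

```bash
python3 -m jog '[{"rx":0,"ry":0,"rz":0,"x":-0.01,"y":0.2,"z":0,"jaw":-0.25},{"rx":0,"ry":0,"rz":0,"x":-0.02,"y":0.35,"z":0,"jaw":-0.25},{"rx":0,"ry":0,"rz":0,"x":-0.02,"y":0.35,"z":0,"jaw":-0.25},{"rx":0,"ry":0,"rz":0,"x":-0.02,"y":0.2,"z":0,"jaw":-0.25},{"rx":0,"ry":0,"rz":0,"x":0,"y":0,"z":0,"jaw":-0.25}]'
python3 - <<'E'
from fit import *
G=grab_frame('wrist')
for n in('side','scene'):
    im=np.ascontiguousarray(grab_frame(n)[:,:,::-1]);cv2.imwrite(f'pics/{n}5.png',im);print(n,fit(n,im,[50,4,0]),fit(n,im,[48,2,0]))
crop('pics/a.png',cv2.imread('pics/side5.png'),190,200,95,115,4);crop('pics/b.png',cv2.imread('pics/scene5.png'),205,225,95,115,4)
cv2.imwrite('pics/both5.png',np.hstack([cv2.imread('pics/a.png'),cv2.imread('pics/b.png')]))
o=get_obs();t=o['tcp_pos'][:2]-C0;print(o['tcp_pos'],t@ex,t@ey)
E
```

```text
clock: 11.7
tcp_pos: [0.5879, 0.1919, 0.0166]
orientation: [-2.137, -2.302, -0.001]
contact_force: [0.3, -0.9, -0.5]
grip_width: 0.032
gripper_force: 0.0
side (array([46.7,  3. , -0.7]), np.float64(-6.84)) (array([47.4,  2.9, -0.6]), np.float64(-6.84))
scene (array([12.4,  2. ,  1.6]), np.float64(-2.71)) (array([35.2,  3.8, -3. ]), np.float64(-2.47))
[0.58845548 0.18880656 0.01630078] 0.04937549926560136 0.09501951844583971
```

View pics/both5.png

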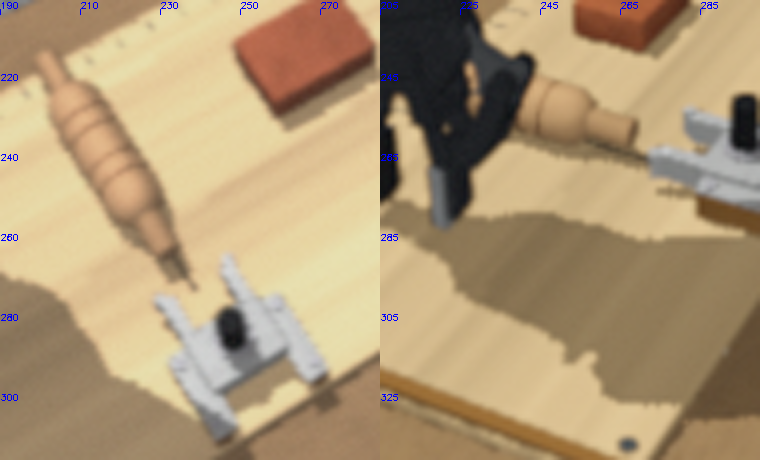

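The post rests square on the line but about 2.5 mm to the +y side: in the side view its tenon end is at (233,262) and the line end at (239,273). I'll give it one more gentle roll.

```bash
python3 -m jog '[{"rx":0,"ry":0,"rz":0,"x":0.011,"y":-0.15,"z":0,"jaw":-0.25},{"rx":0,"ry":0,"rz":0,"x":0.021,"y":-0.3,"z":0,"jaw":-0.25},{"rx":0,"ry":0,"rz":0,"x":0.021,"y":-0.28,"z":0,"jaw":-0.25},{"rx":0,"ry":0,"rz":0,"x":0.011,"y":-0.15,"z":0,"jaw":-0.25},{"rx":0,"ry":0,"rz":0,"x":0.006,"y":-0.08,"z":0,"jaw":-0.25},{"rx":0,"ry":0,"rz":0,"x":0.003,"y":-0.04,"z":0,"jaw":-0.25},{"rx":0,"ry":0,"rz":0,"x":0.002,"y":-0.03,"z":0,"jaw":-0.25},{"rx":0,"ry":0,"rz":0,"x":0.002,"y":-0.03,"z":0,"jaw":-0.25}]'
python3 -m jog '[{"rx":0,"ry":0,"rz":0,"x":0.002,"y":-0.03,"z":0,"jaw":-0.25},{"rx":0,"ry":0,"rz":0,"x":0.002,"y":-0.03,"z":0,"jaw":-0.25},{"rx":0,"ry":0,"rz":0,"x":0.002,"y":-0.03,"z":0,"jaw":-0.25},{"rx":0,"ry":0,"rz":0,"x":0,"y":0,"z":0,"jaw":-0.25},{"rx":0,"ry":0,"rz":0,"x":0,"y":0,"z":0,"jaw":-0.25}]'
python3 -c "
from fit import *
t=get_obs()['tcp_pos'][:2]-C0;print(t@ex,t@ey)"
```

```text
clock: 12.85
tcp_pos: [0.5929, 0.1268, 0.0165]
orientation: [-2.14, -2.3, -0.0]
contact_force: [0.4, -0.4, -0.8]
grip_width: 0.0322
gripper_force: 0.0
clock: 13.48
tcp_pos: [0.5933, 0.1209, 0.0165]
orientation: [-2.141, -2.299, -0.0]
contact_force: [0.7, 0.1, 0.0]
grip_width: 0.032
gripper_force: 0.0
0.04935262050242926 0.026951155480641507
```

Now I'll retreat and measure again.

```bash
python3 -m jog '[{"rx":0,"ry":0,"rz":0,"x":-0.01,"y":0.2,"z":0,"jaw":-0.25},{"rx":0,"ry":0,"rz":0,"x":-0.02,"y":0.35,"z":0,"jaw":-0.25},{"rx":0,"ry":0,"rz":0,"x":-0.02,"y":0.35,"z":0,"jaw":-0.25},{"rx":0,"ry":0,"rz":0,"x":-0.02,"y":0.2,"z":0,"jaw":-0.25},{"rx":0,"ry":0,"rz":0,"x":0,"y":0,"z":0,"jaw":-0.25}]'
python3 - <<'E'
from fit import *
for i in range(2):
    im=np.ascontiguousarray(grab_frame('side')[:,:,::-1]);print(fit('side',im,[47,1,0]))
E
```

```text
clock: 14.1
tcp_pos: [0.5887, 0.1889, 0.0166]
orientation: [-2.137, -2.302, -0.001]
contact_force: [-0.5, -0.2, 0.1]
grip_width: 0.0322
gripper_force: 0.0
(array([47.9,  0.5,  0. ]), np.float64(-6.89))
(array([47.4,  0.7, -0.4]), np.float64(-6.87))
```

The post is within about 1 mm of the line and square to it. Next is the keeper: lift, move over the knob at about (0.463, 0.0845), and grip it lightly along the sliding direction.

```bash
python3 -m jog '[{"rx":0,"ry":0,"rz":0,"x":0,"y":0.1,"z":0.3,"jaw":0},{"rx":0,"ry":0,"rz":0,"x":0,"y":0,"z":0.6,"jaw":0},{"rx":0,"ry":0,"rz":0,"x":0,"y":0,"z":0.6,"jaw":0},{"rx":0,"ry":0,"rz":0,"x":-0.2,"y":0,"z":0.35,"jaw":0},{"rx":0,"ry":0,"rz":0,"x":-0.5,"y":-0.4,"z":0,"jaw":0},{"rx":0,"ry":0,"rz":0,"x":-0.6,"y":-0.6,"z":0,"jaw":0},{"rx":0,"ry":0,"rz":0,"x":-0.5,"y":-0.5,"z":0,"jaw":0},{"rx":0,"ry":0,"rz":0,"x":-0.3,"y":-0.34,"z":0,"jaw":0}]' 20
python3 -m jog '[{"rx":0,"ry":0,"rz":0,"x":0,"y":0,"z":0,"jaw":0},{"rx":0,"ry":0,"rz":0,"x":0,"y":0,"z":0,"jaw":0},{"rx":0,"ry":0,"rz":0,"x":0,"y":0,"z":0,"jaw":0}]'
```

```text
clock: 15.2
tcp_pos: [0.4619, 0.0806, 0.1285]
orientation: [2.142, 2.297, -0.001]
contact_force: [1.2, 1.0, 0.1]
grip_width: 0.0423
gripper_force: 0.0
clock: 15.58
tcp_pos: [0.4641, 0.0835, 0.128]
orientation: [2.14, 2.3, 0.002]
contact_force: [0.5, 0.1, 0.0]
grip_width: 0.043
gripper_force: 0.0
```

```bash
python3 -m jog '[{"rx":0,"ry":0,"rz":0,"x":0,"y":0.015,"z":-0.3,"jaw":0},{"rx":0,"ry":0,"rz":0,"x":0,"y":0,"z":-0.45,"jaw":0},{"rx":0,"ry":0,"rz":0,"x":0,"y":0,"z":-0.35,"jaw":0},{"rx":0,"ry":0,"rz":0,"x":0,"y":0,"z":-0.2,"jaw":0},{"rx":0,"ry":0,"rz":0,"x":0,"y":0,"z":-0.1,"jaw":0},{"rx":0,"ry":0,"rz":0,"x":0,"y":0,"z":0,"jaw":0}]'
python3 -m jog '[{"rx":0,"ry":0,"rz":0,"x":0,"y":0,"z":0,"jaw":-0.5},{"rx":0,"ry":0,"rz":0,"x":0,"y":0,"z":0,"jaw":-0.6},{"rx":0,"ry":0,"rz":0,"x":0,"y":0,"z":0,"jaw":-0.7},{"rx":0,"ry":0,"rz":0,"x":0,"y":0,"z":0,"jaw":-0.8},{"rx":0,"ry":0,"rz":0,"x":0,"y":0,"z":0,"jaw":-0.9},{"rx":0,"ry":0,"rz":0,"x":0,"y":0,"z":0,"jaw":-0.9}]' 20
```

```text
clock: 16.32
tcp_pos: [0.4631, 0.0836, 0.0433]
orientation: [-2.14, -2.299, 0.0]
contact_force: [-0.9, -0.1, -1.0]
grip_width: 0.0425
gripper_force: 0.0
clock: 17.08
tcp_pos: [0.4639, 0.0835, 0.0441]
orientation: [2.14, 2.298, 0.002]
contact_force: [0.7, -0.2, 6.3]
grip_width: 0.0147
gripper_force: 20.1
```

```bash
python3 -m jog '[{"rx":0,"ry":0,"rz":0,"x":0.05,"y":0.004,"z":0.01,"jaw":-0.9},{"rx":0,"ry":0,"rz":0,"x":0.067,"y":0.005,"z":0,"jaw":-0.9},{"rx":0,"ry":0,"rz":0,"x":0.067,"y":0.005,"z":0,"jaw":-0.9},{"rx":0,"ry":0,"rz":0,"x":0.067,"y":0.005,"z":0,"jaw":-0.9},{"rx":0,"ry":0,"rz":0,"x":0.067,"y":0.005,"z":0,"jaw":-0.9},{"rx":0,"ry":0,"rz":0,"x":0.067,"y":0.005,"z":0,"jaw":-0.9},{"rx":0,"ry":0,"rz":0,"x":0.067,"y":0.005,"z":0,"jaw":-0.9},{"rx":0,"ry":0,"rz":0,"x":0.05,"y":0.004,"z":0,"jaw":-0.9}]'
python3 -m jog '[{"rx":0,"ry":0,"rz":0,"x":0.03,"y":0.002,"z":0,"jaw":-0.9},{"rx":0,"ry":0,"rz":0,"x":0.025,"y":0.002,"z":0,"jaw":-0.9},{"rx":0,"ry":0,"rz":0,"x":0,"y":0,"z":0,"jaw":-0.9}]'
```

```text
clock: 18.08
tcp_pos: [0.4932, 0.0856, 0.0442]
orientation: [-2.141, -2.299, 0.001]
contact_force: [-1.5, -0.5, 6.1]
grip_width: 0.0154
gripper_force: 20.1
clock: 18.45
tcp_pos: [0.4966, 0.0858, 0.0442]
orientation: [2.141, 2.299, -0.0]
contact_force: [-1.8, -0.8, 4.2]
grip_width: 0.0151
gripper_force: 20.0
```

```bash
python3 -m jog '[{"rx":0,"ry":0,"rz":0,"x":0.03,"y":0.002,"z":0,"jaw":-0.9},{"rx":0,"ry":0,"rz":0,"x":0.025,"y":0.002,"z":0,"jaw":-0.9},{"rx":0,"ry":0,"rz":0,"x":0,"y":0,"z":0,"jaw":-0.9}]'
python3 -m jog '[{"rx":0,"ry":0,"rz":0,"x":0.025,"y":0.002,"z":0,"jaw":-0.9},{"rx":0,"ry":0,"rz":0,"x":0,"y":0,"z":0,"jaw":-0.9}]'
python3 -m jog '[{"rx":0,"ry":0,"rz":0,"x":0.025,"y":0.002,"z":0,"jaw":-0.9},{"rx":0,"ry":0,"rz":0,"x":0,"y":0,"z":0,"jaw":-0.9}]'
```

```text
clock: 18.82
tcp_pos: [0.4999, 0.0861, 0.0442]
orientation: [2.141, 2.299, -0.0]
contact_force: [-1.3, 0.1, 5.6]
grip_width: 0.0148
gripper_force: 20.0
clock: 19.08
tcp_pos: [0.5014, 0.0862, 0.0442]
orientation: [2.141, 2.299, -0.0]
contact_force: [-1.0, 0.6, 4.3]
grip_width: 0.015
gripper_force: 20.0
clock: 19.32
tcp_pos: [0.5018, 0.0862, 0.0441]
orientation: [-2.14, -2.299, 0.003]
contact_force: [-4.2, -0.1, 9.7]
grip_width: 0.0152
gripper_force: 20.4
```

```bash
python3 -m jog '[{"rx":0,"ry":0,"rz":0,"x":0.025,"y":0.002,"z":0,"jaw":-0.9},{"rx":0,"ry":0,"rz":0,"x":0,"y":0,"z":0,"jaw":-0.9}]'
python3 -m jog '[{"rx":0,"ry":0,"rz":0,"x":0.025,"y":0.002,"z":0,"jaw":-0.9},{"rx":0,"ry":0,"rz":0,"x":0,"y":0,"z":0,"jaw":-0.9}]'
```

```text
clock: 19.58
tcp_pos: [0.5018, 0.0862, 0.0441]
orientation: [-2.139, -2.298, 0.007]
contact_force: [-9.2, -0.6, 14.8]
grip_width: 0.0153
gripper_force: 20.9
clock: 19.82
tcp_pos: [0.5018, 0.0862, 0.0439]
orientation: [-2.138, -2.298, 0.011]
contact_force: [-13.0, -0.7, 18.9]
grip_width: 0.015
gripper_force: 21.5
```

The keeper is against its stop: force is rising with no further motion, after about 38 mm of travel. I'll relieve the strain, open, lift away and check.

```bash
python3 -m jog '[{"rx":0,"ry":0,"rz":0,"x":-0.04,"y":-0.003,"z":0,"jaw":-0.9},{"rx":0,"ry":0,"rz":0,"x":-0.01,"y":0,"z":0,"jaw":-0.9}]'
python3 -m jog '[{"rx":0,"ry":0,"rz":0,"x":0,"y":0,"z":0,"jaw":-0.35},{"rx":0,"ry":0,"rz":0,"x":0,"y":0,"z":0,"jaw":-0.3},{"rx":0,"ry":0,"rz":0,"x":0,"y":0,"z":0,"jaw":-0.3}]'
python3 -m jog '[{"rx":0,"ry":0,"rz":0,"x":0,"y":0,"z":0.1,"jaw":-0.3},{"rx":0,"ry":0,"rz":0,"x":0,"y":0,"z":0.3,"jaw":-0.3},{"rx":0,"ry":0,"rz":0,"x":0,"y":0,"z":0.6,"jaw":-0.3},{"rx":0,"ry":0,"rz":0,"x":0,"y":0,"z":0.8,"jaw":-0.3},{"rx":0,"ry":0,"rz":0,"x":-0.1,"y":-0.6,"z":0.6,"jaw":-0.3},{"rx":0,"ry":0,"rz":0,"x":-0.1,"y":-0.8,"z":0.3,"jaw":-0.3},{"rx":0,"ry":0,"rz":0,"x":-0.1,"y":-0.8,"z":0,"jaw":-0.3},{"rx":0,"ry":0,"rz":0,"x":0,"y":-0.4,"z":0,"jaw":-0.3}]'
python3 - <<'E'
from fit import *
grab_frame('wrist');grab_frame('wrist')
for n in('side','scene'):
    im=np.ascontiguousarray(grab_frame(n)[:,:,::-1]);cv2.imwrite(f'pics/{n}6.png',im);print(n,fit(n,im,[47,1,0]))
    g=cv2.cvtColor(im,6)
    u,v=proj(n,np.r_[C0+ex*-.046,.055]).astype(int); w=g[v-18:v+18,u-18:u+18]; ys,xs=np.where(w<45)
    c=(xs.mean()+u-18,ys.mean()+v-18); e=at(n,*c,.05)[:2]-C0; print('knob jig',(e@ex*1e3).round(1),(e@ey*1e3).round(1),len(xs))
    # same on first picture for reference
    g=cv2.imread(f'pics/{n}0.png',0);u,v=proj(n,np.r_[C0+ex*-.083,.055]).astype(int); w=g[v-18:v+18,u-18:u+18]; ys,xs=np.where(w<45)
    e=at(n,xs.mean()+u-18,ys.mean()+v-18,.05)[:2]-C0; print('  before',(e@ex*1e3).round(1),(e@ey*1e3).round(1),len(xs))
E
```

```text
clock: 20.08
tcp_pos: [0.5017, 0.0862, 0.0441]
orientation: [-2.14, -2.299, 0.003]
contact_force: [-3.1, 0.2, 7.1]
grip_width: 0.0151
gripper_force: 20.3
clock: 20.45
tcp_pos: [0.503, 0.0864, 0.0439]
orientation: [-2.141, -2.299, -0.0]
contact_force: [0.3, -0.6, -0.4]
grip_width: 0.0298
gripper_force: 0.0
clock: 21.45
tcp_pos: [0.4843, -0.0725, 0.2077]
orientation: [2.143, 2.294, -0.0]
contact_force: [-0.5, -0.1, 0.3]
grip_width: 0.0295
gripper_force: 0.0
side (array([46.3, -0.1,  0. ]), np.float64(-5.41))
knob jig -45.4 0.4 41
  before -83.0 0.5 40
scene (array([52.5, -0.8, -0.2]), np.float64(-3.87))
knob jig -46.8 3.2 64
  before -83.4 3.1 68
```

```bash
python3 -c "
from bench import r
print(r.hand_in())"
```

```text
the job is handed in; nothing more can be done
None
```

The post was rolled onto the scribed line, measured within about 1 mm and square, and the keeper was pushed home over its tenon against the stop. The job was handed in at about 22 s, and the arm never went near the block, tin or chair.

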